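# Hang the beam shield and hold the lamp shutter open at the mark

### The arm

A 7-joint arm with a two-finger parallel gripper is mounted at the origin on the work surface; the furniture and walls round the work are solid. World frame = base frame: x ahead of the robot, y to its left, z up, the work surface at z = 0. Lengths are in m, angles in rad, forces in N, time in s.
With the tool pointing down it reaches from about 0.425 to 0.875 m from the base axis. Payload 8.4 kg.
Tool frame: the origin (TCP) lies at the very end of the fingers, on their centre line; the grasp point (between the pads) lies r.grasp_offset behind it (r.grasp_offset is the distance from the TCP to the grasp point, in m); z points along the fingers, x is the direction in which the jaws open and shut, and the axes are right-handed (so a half turn about z gives the same grasp; the last joint's range is limited). The gripper opens to 87 mm and grips with 3 to 60 N. Pads are 19 mm wide; open, the fingers measure 117 mm over their backs; the gripper's body (75 mm by 190 mm) begins 51 mm behind the grasp point.
Start: joints at [-1.296, 0.333, 0.04, 1.465, -0.013, 1.343, -0.059], TCP at [0.237, 0.605, 0.223] pointing down, gripper open.
Joint ranges: [-2.58, 2.58], [-0.38, 2.09], [-1.3, 1.39], [0.25, 2.4], [-1.5, 4.64], [0.08, 2.09], [-2.65, 2.65]. Speed limits (rad/s): [2.22, 2.22, 2.79, 2.79, 3.14, 3.14, 3.14].

### API

Orientations are given as a rotation vector (axis times angle).
In Python, from rig import r, eyes, ticket, recognise, regions_of gives the robot as it stands. The module is installed in compiled form; this text tells all that it offers.
- The arm moves only by the shell command python3 -m handwheel 'ROWS'. ROWS is JSON, one flat list of numbers, 7 for each row, row after row: the opening in per cent of the stroke, from 0 (shut) to 100 (fully open), then the shift along the world's x, y, z in cm, then the turn, a rotation vector about the world's x, y, z in degrees. A call has 1 to 12 rows; each row shifts and turns the commanded pose from where the row before left it; what a row does not reach is not made up. A row lasts 1/8 s, in which the tool goes at most 62.5 mm and 10.7 degrees, less where a joint would pass 70% of its speed; a pose out of reach is approached as far as the arm can. A call with a gripper value outside its range is refused whole. The fingers move at their own pace and stop on an object; the grip force is fixed at half the most. Time passes only in rows, so rows that do not move let the fingers close. It gives the time, the measured TCP pose, the force and the opening at its end, in the units of the state.
- r.get_obs(): the state, without advancing time (a new reading comes with each control period).
- eyes.snapshot(name): name is "scene" or "top" or "wrist"; returns a dict with "color" (480x640x3 uint8, blue, green, red), "K" (3x3 intrinsics, pixels), "k1" (the pictures are not rectified: a ray, as slopes to the right and down, at radius r is drawn at 1 + k1 r^2 times it, then the intrinsics apply), "extrinsics" (4x4, takes a point from world to camera coordinates). Camera axes: x right, y up, looking along -z (the intrinsics and any distortion apply to the point x, -y, -z); pixel columns grow to the right and rows downward; lengths in m; the calibration is good to about 2 mm. A picture is of the moment at which its call begins. There is no depth.
- ticket.sign_off(): hands the job in, once; it reports no verdict.
Trained networks look in a picture, given as the dict that the camera call returned (one of the last four; its "shot" number tells which), for a name from the list of things; names that differ only in an ending like _2 or _b are one class to them, and where a whole thing is asked for, a point or a joint stands for the part that bears it (a point fixed in the world has none). Each returns a list of dicts, best first, with "conf" (0 to 1); they miss things now and then, are a little off and sometimes report something else, mostly with a low value. They report only what shows in the picture. A call takes as long as a camera call.
- recognise(query, picture): "box" ([left, top, right, bottom] in pixels, round what is visible of it).
- regions_of(query, picture): "mask" (480x640 bool, what is visible of it) and "box" ([left, top, right, bottom] in pixels, round what is visible of it).
The state is a dict: "time_s": time; "joint_pos": joint angles; "joint_vel": joint speeds; "tau": joint torques, N m; "ee_pos": TCP position; "tcp_rot": TCP orientation; "ft_force": force on the tool from outside, world axes, zero at the start; "ft_torque": the same for the moment, N m; "grip_width": finger opening in m.
Only numpy, scipy, OpenCV 4.12 (cv2) and the standard library are available. Lean on these libraries where they do the work, as an engineer would, in place of code of your own. Each camera call takes 0.05 s, during which the arm holds its last target. There are 200 camera calls.

### The job

Hang the orange saddle shield over the steel bar in front of the lamp's window, centred on the window, and let go of it. Only then take the blue handle on top of the lamp, pull the spring-return shutter out until its pointer lines up with the red clip, and keep it there: the program finishes while the robot is still holding the handle at the mark, because the shutter springs shut if let go. Leave the other things on the bench where they are.

Things in the scene. Friction and masses are not known exactly. Their poses are not given: they have to be found in the camera images.
- shield: loose orange saddle like an inverted V, about 90 g, standing on its skirts: 90 mm long (y), 45 mm across the foot (x), 94 mm high. Origin: centre of the underside; z up. On top a black grip fin 10 mm thick (x), 40 mm long (y), from z = 64 to 94 mm. Gap between the skirts 20 mm at the top, 37 mm at the foot. Either way round will do
- saddle (a point): point on the shield: middle of the underside of its top, 60 mm above the shield's origin; this face rests on the bar when the shield hangs
- lamp: white exposure lamp, fixed on the bench, 90 (x) by 190 (y) by 90 mm high; origin: centre of its underside. Its front face looks to -x and has a 50 by 40 mm window centred at y = -20 mm, 58 mm up. A straight steel bar before the window takes the shield; brackets at its ends carry it from the housing
- bar_mid (a point): middle of the bar's axis, straight in front of the window's centre: 115 mm in front of the lamp's origin (70 mm in front of the front face), 90 mm above the bench. The bar is 12 mm thick and runs along the lamp's y, 75 mm to each side up to the brackets. Axes are those of the lamp
- shutter: shutter slide on the lamp. Origin: under the handle, 92 mm above the bench; axes those of the lamp. Blue handle: upright fin 12 mm thick (y), 34 mm wide (x), 7 to 47 mm above the origin, on a dark carriage 30 x 46 x 8 mm. Slides along the lamp's +y, closed at the start, stop at 92 mm; a spring pulls it shut with 1.8 N when closed and 0.06 N more per mm (4 to 7 N at the mark)
- pointer (a point): tip of the black pointer that reaches from the carriage towards the lamp's front edge, over the scale; level in y with the middle of the handle, 33 mm in front of it
- mark: red clip, 6 mm wide (y), fixed over the top front edge of the lamp, standing 4 mm above the lamp's top; origin: its middle, at the lamp's top; axes those of the lamp. It sits 42 to 74 mm along +y from the pointer's closed position
- timer: white bench timer, 62 x 62 x 20 mm; bystander, origin under its centre
- indicator: small white bottle with red cap, 39 mm across, 70 mm high; bystander, origin under its centre
- filter_box: greenish carton, 60 x 85 x 30 mm; bystander, origin under its centre
- drop_bottle: small white bottle with white cap, 41 mm across, 75 mm high; bystander, origin under its centre
- beaker: small beaker with a blue band, 63 mm across, 85 mm high; bystander, origin under its centre

How it is judged:
On the way, in this order (a step that is already met when the one before it is completed fails the run):
1. the shield hangs centred on the bar, let go, with the shutter still closed (z of saddle in the frame of bar_mid between -0.002 and 0.014 m and x of saddle in the frame of bar_mid between -0.012 and 0.012 m and y of saddle in the frame of bar_mid between -0.02 and 0.02 m and angle between shield's own z axis and vertical below 0.35 rad and contact force between shield and lamp above 0.2 N and contact force between the fingers and shield below 0.1 N and linear speed of shield below 0.03 m/s and y of shutter in the frame of lamp below 0.01 m), for 0.2 s.
2. the shutter's pointer is held at the red clip (y of pointer in the frame of mark between -0.005 and 0.005 m and contact force between the fingers and shutter above 1 N and linear speed of shutter below 0.01 m/s), for 0.5 s.
At the end, for the whole second after the job is handed in: the shield hangs still on the bar, untouched by the fingers: its top within 20 mm of centre along the bar and 12 mm across it, tilt under 20 degrees; the pointer is within 5 mm of the red clip's middle, at rest, and the fingers press on the shutter with over 1 N (all of step 2 and z of saddle in the frame of bar_mid between -0.002 and 0.014 m and x of saddle in the frame of bar_mid between -0.012 and 0.012 m and y of saddle in the frame of bar_mid between -0.02 and 0.02 m and angle between shield's own z axis and vertical below 0.35 rad and contact force between shield and lamp above 0.2 N and contact force between the fingers and shield below 0.1 N and linear speed of shield below 0.03 m/s); the arm keeps its last pose, push and grip.
It fails at once if the shutter opened by more than 15 mm while the shield is not hanging on the bar (y of shutter in the frame of lamp above 0.015 m and not (z of saddle in the frame of bar_mid between -0.002 and 0.014 m and x of saddle in the frame of bar_mid between -0.012 and 0.012 m and y of saddle in the frame of bar_mid between -0.02 and 0.02 m and angle between shield's own z axis and vertical below 0.35 rad)).
It fails at once if a bystander pushed more than 30 mm from its place (distance of any of timer, indicator, filter_box, drop_bottle, beaker from where it was at the start of the episode above 0.03 m).
It also fails if it takes over 48 s, if anything falls off the work surface, if the arm or the gripper's body presses on something with over 40 N, if the wrist force passes 120 N, or if a joint passes its speed limit or range.

## Working session

There is one attempt and no reset: what is moved stays moved. The work goes in short steps, Python scripts to look and compute and a shell command to move; the robot and the scene stay as the last step left them, time stands still between calls to the robot, and variables do not carry over. Pictures are saved under pics/ and viewed, about 8 in all and at most 12, crops included, and the job is handed in when it is done.

```bash
mkdir -p pics
cat > h.py <<'E'
import numpy as np, cv2
from rig import r, eyes, ticket, recognise, regions_of
def proj(p,P):
    E=np.array(P["extrinsics"]);c=E[:3,:3]@np.array(p)+E[:3,3]
    s=np.array([c[0],-c[1]])/-c[2]; s=s*(1+P["k1"]*(s@s)); return (P["K"]@np.array([s[0],s[1],1]))[:2]
def ray(uv,P):
    K=np.array(P["K"]);d=np.array([(uv[0]-K[0,2])/K[0,0],(uv[1]-K[1,2])/K[1,1]]);s=d.copy()
    for _ in range(20): s=d/(1+P["k1"]*(s@s))
    E=np.array(P["extrinsics"]);R=E[:3,:3];return -R.T@E[:3,3], R.T@np.array([s[0],-s[1],-1])
def atz(uv,P,z):
    o,d=ray(uv,P);return o+d*(z-o[2])/d[2]
def tri(uvs,Ps):
    A=0;b=0
    for u,P in zip(uvs,Ps):
        o,d=ray(u,P);d=d/np.linalg.norm(d);M=np.eye(3)-np.outer(d,d);A=A+M;b=b+M@o
    return np.linalg.solve(A,b)
E
python3 - <<'E'
from h import *
o=r.get_obs();print(o["ee_pos"],o["tcp_rot"],r.grasp_offset,o["grip_width"])
from scipy.spatial.transform import Rotation as R
print(R.from_rotvec(o["tcp_rot"]).as_matrix().round(3))
for n in ["scene","top"]:
    P=eyes.snapshot(n);cv2.imwrite(f"pics/{n}0.png",P["color"]);import pickle;pickle.dump(P,open(n+"0.pkl","wb"))
    E=np.array(P["extrinsics"]);print(n,(-E[:3,:3].T@E[:3,3]).round(3),P["k1"],P["K"][0][0])
    for q in ["shield","lamp","shutter","mark","timer","indicator","filter_box","drop_bottle","beaker"]:
        m=regions_of(q,P)
        if m:
            m=m[0];c,(w,h),a=cv2.minAreaRect(np.argwhere(m["mask"])[:,::-1].astype(np.float32))
            print(q,round(m["conf"],2),m["box"],np.round(c,1),round(w),round(h),round(a,1),atz(c,P,0.05).round(3))
E
```

```text
[0.23724741 0.60466117 0.22167566] [ 2.59476287e+00  1.76929773e+00 -1.91926225e-03] 0.0187 0.08684256210262872
[[ 0.365  0.931 -0.   ]
 [ 0.931 -0.365 -0.002]
 [-0.002  0.    -1.   ]]
scene [-0.046 -0.646  1.157] -0.09192509496637392 615.6572965757188
shield 0.61 [381.0, 333.5, 419.9, 390.3] [399.1 361.2] 54 28 63.4 [ 0.454 -0.317  0.05 ]
lamp 0.85 [225.7, 142.5, 316.6, 225.1] [273.1 190.2] 85 68 52.2 [0.549 0.215 0.05 ]
shutter 0.91 [264.5, 155.5, 292.1, 195.2] [281.1 175.4] 20 43 14.0 [0.596 0.242 0.05 ]
mark 0.54 [380.3, 333.2, 419.9, 389.7] [399.2 361.3] 54 28 61.9 [ 0.454 -0.317  0.05 ]
timer 0.71 [191.8, 200.0, 222.4, 224.0] [205.9 211.5] 22 25 66.8 [0.383 0.264 0.05 ]
indicator 0.85 [147.1, 213.4, 170.6, 238.2] [157.5 226. ] 26 17 90.0 [0.27 0.3  0.05]
filter_box 0.63 [293.3, 284.1, 341.7, 322.1] [317.6 302.9] 43 31 29.7 [ 0.419 -0.106  0.05 ]
drop_bottle 0.64 [451.3, 282.2, 469.8, 309.2] [460.3 297.1] 18 28 18.4 [ 0.663 -0.294  0.05 ]
beaker 0.67 [439.2, 246.4, 472.2, 294.7] [455.  269.1] 28 44 14.0 [ 0.71  -0.237  0.05 ]
top [ 0.341 -0.016  1.389] -0.16130677506801697 624.3124622623615
shield 0.83 [444.5, 262.6, 492.9, 291.3] [467.9 274.8] 43 20 17.7 [ 0.461 -0.307  0.05 ]
lamp 0.65 [175.4, 196.6, 270.7, 285.9] [221.2 240.8] 92 78 5.0 [0.545 0.228 0.05 ]
shutter 0.72 [211.7, 205.5, 232.0, 231.3] [220.4 218.4] 23 22 24.4 [0.594 0.23  0.05 ]
timer 0.9 [175.0, 291.8, 210.8, 322.2] [191.7 307.7] 27 27 14.0 [0.399 0.292 0.05 ]
indicator 0.69 [171.4, 358.5, 192.1, 371.2] [181.  364.5] 17 20 90.0 [0.277 0.314 0.05 ]
filter_box 0.73 [347.2, 272.3, 388.6, 305.9] [366.1 288.4] 28 39 76.0 [ 0.436 -0.086  0.05 ]
beaker 0.62 [411.5, 144.7, 447.1, 181.1] [429.6 160.8] 29 37 29.1 [ 0.716 -0.234  0.05 ]
```

Run:
```python
from h import *
a=cv2.imread("pics/top0.png");b=cv2.imread("pics/scene0.png")
A=cv2.resize(a[180:330,150:300],None,fx=4,fy=4,interpolation=2)[:600]
B=cv2.resize(a[225:325,430:530],(200,200),interpolation=2)
C=cv2.resize(b[320:400,365:445],(200,200),interpolation=2)
D=cv2.resize(b[135:235,220:320],(200,200),interpolation=2)
cv2.imwrite("pics/c1.png",np.hstack([A,np.vstack([B,C,D])]))
```

```text
(no output)
```

View pics/c1.png

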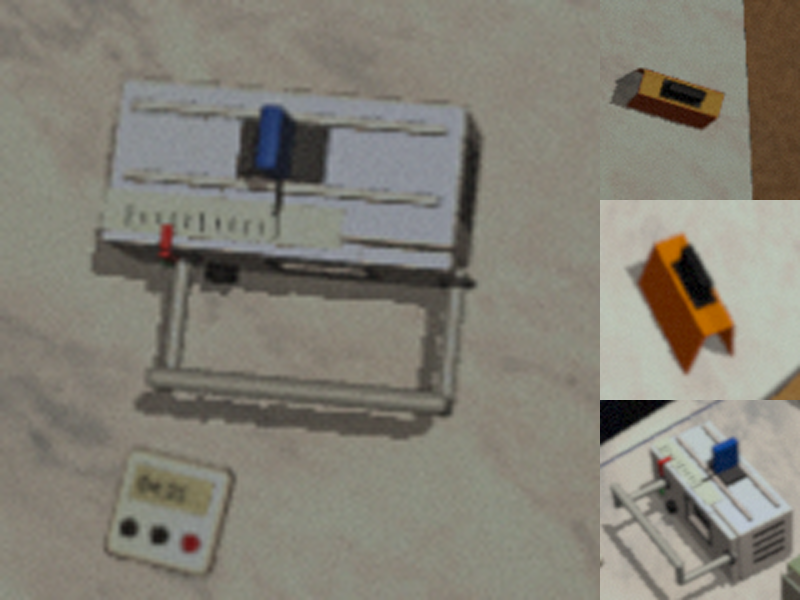

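View pics/top0.png

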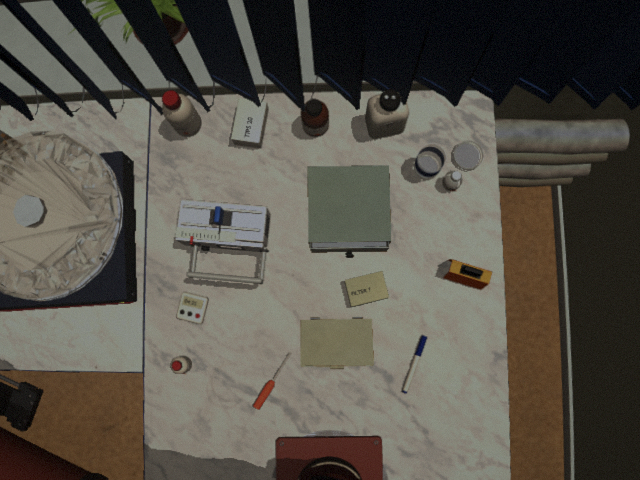

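Run:
```python
from h import *
import pickle
T=pickle.load(open("top0.pkl","rb"));S=pickle.load(open("scene0.pkl","rb"))
t=lambda x,y:(150+x/4,180+y/4)
s=lambda x,y:(220+(x-600)/2,135+(y-400)/2)
e=[atz(t(*p),T,.09) for p in [(153,378),(445,403)]];print("bar",e)
d=e[0]-e[1];print("bar ang (yaw of lamp y)",np.degrees(np.arctan2(d[1],d[0])),np.linalg.norm(d))
for p in [(123,80),(465,100),(455,268),(103,230)]:print("corner",atz(t(*p),T,.09))
print("mark",atz(t(167,240),T,.092),"pointer",atz(t(277,237),T,.096))
print("handle top",atz(t(273,110),T,.139), atz(t(268,172),T,.135))
w=lambda x,y:(430+(x-600)/2,225+y/2)
f=[atz(w(*p),T,.094) for p in [(661,87),(706,98)]];print("fin",f,(f[0]+f[1])/2)
d=f[0]-f[1];print(np.degrees(np.arctan2(d[1],d[0])))
v=lambda x,y:(365+(x-600)/2.5,320+(y-200)/2.5)
g=[v(688,247),v(710,302)];print("scene fin",[atz(q,S,.094) for q in g])
print("tri bar mid ends",[tri([t(*a),s(*b)],[T,S]).round(4) for a,b in [((153,378),(615,487)),((445,403),(682,573))]])
```

```text
bar [array([0.4676652 , 0.29052416, 0.09      ]), array([0.45244951, 0.13517275, 0.09      ])]
bar ang (yaw of lamp y) 84.40608336833503 0.15609477789950763
corner [0.62888251 0.30982391 0.09      ]
corner [0.61393241 0.12447356 0.09      ]
corner [0.52371056 0.1297995  0.09      ]
corner [0.54730338 0.31897413 0.09      ]
mark [0.54098665 0.28358694 0.092     ] pointer [0.54094605 0.22362388 0.096     ]
handle top [0.60042593 0.21847646 0.139     ] [0.56879657 0.22143087 0.135     ]
fin [array([ 0.47085627, -0.28235834,  0.094     ]), array([ 0.45837626, -0.32965483,  0.094     ])] [ 0.46461626 -0.30600659  0.094     ]
75.21840860483798
scene fin [array([ 0.47037438, -0.29649831,  0.094     ]), array([ 0.44907017, -0.34164743,  0.094     ])]
tri bar mid ends [array([0.4691, 0.2914, 0.0842]), array([0.4543, 0.137 , 0.0727])]
```

```bash
python3 -m handwheel '[100,2.9,-3.8,0.7,0,0,-4.5, 100,2.9,-3.8,0.7,0,0,-4.5, 100,2.9,-3.8,0.7,0,0,-4.5, 100,2.9,-3.8,0.7,0,0,-4.5, 100,2.9,-3.8,0.7,0,0,-4.5, 100,2.9,-3.8,0.7,0,0,-4.5, 100,2.9,-3.8,0.7,0,0,-4.5, 100,2.9,-3.8,0.7,0,0,-4.5]' && python3 -m handwheel '[100,0,-5.1,0,0,0,-4, 100,0,-5.1,0,0,0,-4, 100,0,-5.1,0,0,0,-4, 100,0,-5.1,0,0,0,-4, 100,0,-5.1,0,0,0,-4, 100,0,-5.1,0,0,0,-4, 100,0,-5.1,0,0,0,-4, 100,0,-5.1,0,0,0,-4, 100,0,-5.1,0,0,0,-4, 100,0,-5.1,0,0,0,-4, 100,0,-5.1,0,0,0,-4, 100,0,-5.1,0,0,0,-4]'; python3 -m handwheel '[100,0,0,0,0,0,0]'
python3 - <<'E'
from h import *
import pickle
from scipy.spatial.transform import Rotation as R
o=r.get_obs();M=R.from_rotvec(o["tcp_rot"]).as_matrix();print(o["time_s"],o["ee_pos"],np.degrees(np.arctan2(M[1,0],M[0,0])),M[:,2])
P=eyes.snapshot("wrist");pickle.dump(P,open("w1.pkl","wb"));cv2.imwrite("pics/w1.png",P["color"])
m=regions_of("shield",P)
if m: c,wh,a=cv2.minAreaRect(np.argwhere(m[0]["mask"])[:,::-1].astype(np.float32));print(m[0]["conf"],m[0]["box"],c,wh,a)
E
```

```text
time_s: 2.0
ee_pos: [0.4702, 0.2997, 0.279]
tcp_rot: [-3.016, -0.877, -0.001]
ft_force: [0.6, 1.6, 0.6]
grip_width: 0.0868
time_s: 3.5
ee_pos: [0.4694, -0.3124, 0.279]
tcp_rot: [-3.113, 0.424, -0.002]
ft_force: [0.9, 0.4, 0.3]
grip_width: 0.0869
time_s: 3.62
ee_pos: [0.4677, -0.3152, 0.2785]
tcp_rot: [3.109, -0.432, -0.001]
ft_force: [0.8, 0.6, 0.9]
grip_width: 0.0866
3.625 [ 0.46772878 -0.31516346  0.27853851] -15.837502186255636 [-0.00121997 -0.00269654 -0.99999562]
0.7 [302.1, 174.3, 339.5, 257.9] (321.18780517578125, 214.2413330078125) (36.3193244934082, 83.44003295898438) 1.5911402702331543
```

View pics/w1.png

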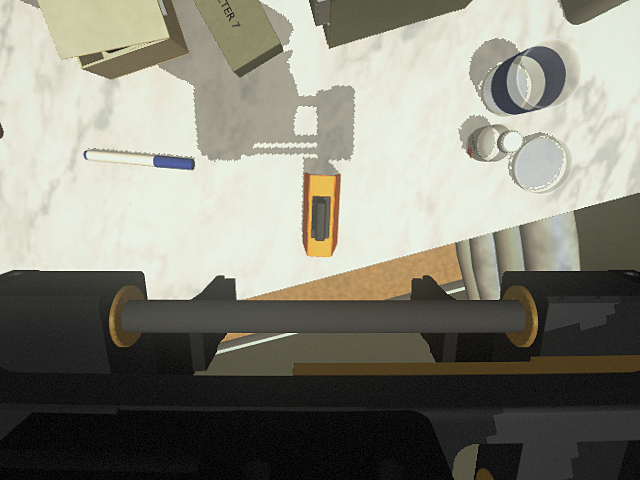

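Run:
```python
from h import *
import pickle
P=pickle.load(open("w1.pkl","rb"));c=P["color"][160:270,285:360]
m=((c.max(2)<75)).astype(np.uint8);n,l,st,ce=cv2.connectedComponentsWithStats(m)
for i in range(1,n):
    if st[i][4]>60:
        print(st[i],ce[i]); rc=cv2.minAreaRect(np.argwhere(l==i)[:,::-1].astype(np.float32));print(rc)
a=atz((320.5,194),P,.094);b=atz((320,239),P,.094);print(a,b,(a+b)/2,np.degrees(np.arctan2(*(a-b)[[1,0]])))
for y in (196,206,216,226,236): print(y, "".join("#" if q<75 else "." for q in P["color"][y,300:345].max(1)))
cv2.imwrite("pics/w1c.png",cv2.resize(c,None,fx=5,fy=5,interpolation=cv2.INTER_CUBIC))
```

```text
[ 0.47487887 -0.28290926  0.094     ] [ 0.46189759 -0.32669071  0.094     ] [ 0.46838823 -0.30479998  0.094     ] 73.48480609587585
196 .............................................
206 .............................................
216 ............#................................
226 ............#................................
236 .............................................
```

View pics/w1c.png

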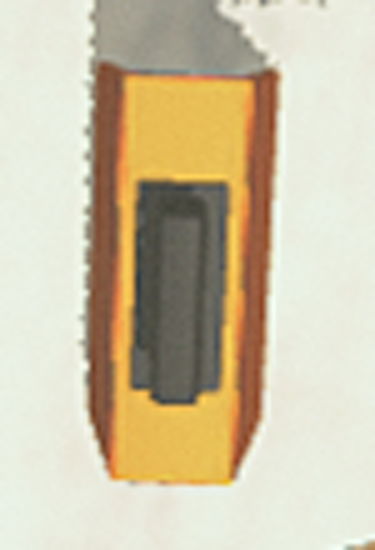

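Run:
```python
from h import *
import pickle
P=pickle.load(open("w1.pkl","rb"))
g=lambda x,y:(285+x/5,160+y/5)
a=atz(g(188.5,75),P,.064);b=atz(g(172.5,480),P,.064);print((a+b)/2,np.linalg.norm(a-b),np.degrees(np.arctan2(*(a-b)[[1,0]])))
a=atz(g(181,213),P,.094);b=atz(g(176,400),P,.094);print((a+b)/2,np.linalg.norm(a-b),np.degrees(np.arctan2(*(a-b)[[1,0]])))
```

```text
[ 0.46769626 -0.30949163  0.064     ] 0.0893260025112614 71.90736257891992
[ 0.46751429 -0.3095188   0.094     ] 0.0382147311770996 72.62120580027494
```

```bash
python3 -m handwheel '[60,0,0.55,-5,0,0,-2.2, 60,0,0,-5,0,0,0, 60,0,0,-5,0,0,0, 60,0,0,-4,0,0,0, 60,0,0,-1,0,0,0, 60,0,0,-0.9,0,0,0, 60,0,0,0,0,0,0]' && python3 -m handwheel '[0,0,0,0,0,0,0, 0,0,0,0,0,0,0, 0,0,0,0,0,0,0, 0,0,0,0,0,0,0, 0,0,0,0,0,0,0, 0,0,0,0,0,0,0]'
```

```text
time_s: 4.6
ee_pos: [0.47, -0.3053, 0.0704]
tcp_rot: [-3.105, 0.48, -0.002]
ft_force: [-0.0, -0.9, 0.6]
grip_width: 0.0524
time_s: 5.35
ee_pos: [0.4692, -0.3053, 0.0694]
tcp_rot: [-3.104, 0.481, 0.001]
ft_force: [-1.5, 0.2, -1.8]
grip_width: 0.0097
```

```bash
python3 -m handwheel '[0,0,0,3,0,0,0, 0,0,0,6,0,0,0, 0,0,0,6,0,0,0, 0,0,0,6,0,0,0, 0,0,0,0,0,0,0]' && python3 -m handwheel '[0,-0.1,5,0,0,0,1.5, 0,-0.1,5,0,0,0,1.5, 0,-0.1,5,0,0,0,1.5, 0,-0.1,5,0,0,0,1.5, 0,-0.1,5,0,0,0,1.5, 0,-0.1,5,0,0,0,1.5, 0,-0.1,5,0,0,0,1.5, 0,-0.1,5,0,0,0,1.5, 0,0,0,0,0,0,0, 0,0,0,0,0,0,0]'
python3 - <<'E'
from h import *
import pickle
from scipy.spatial.transform import Rotation as R
o=r.get_obs();M=R.from_rotvec(o["tcp_rot"]).as_matrix();print(o["time_s"],o["ee_pos"],np.degrees(np.arctan2(M[1,0],M[0,0])),M[:,2],o["grip_width"])
P=eyes.snapshot("wrist");pickle.dump(P,open("w2.pkl","wb"));cv2.imwrite("pics/w2.png",P["color"])
E
```

```text
time_s: 5.98
ee_pos: [0.4709, -0.3069, 0.2838]
tcp_rot: [3.103, -0.481, 0.011]
ft_force: [0.0, -0.5, -2.2]
grip_width: 0.0097
time_s: 7.22
ee_pos: [0.461, 0.0939, 0.2785]
tcp_rot: [3.137, -0.154, -0.002]
ft_force: [-0.1, -0.5, -0.5]
grip_width: 0.0098
7.225 [0.46100159 0.09393442 0.27852413] -5.6307512193447415 [-0.00143848 -0.00114747 -0.99999831] 0.009754455356825198
```

View pics/w2.png

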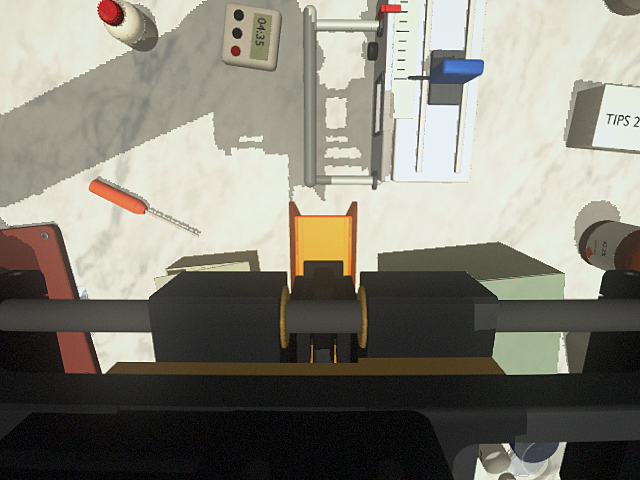

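```bash
python3 - <<'E'
from h import *
import pickle
P=pickle.load(open("w2.pkl","rb"))
G=cv2.cvtColor(P["color"],cv2.COLOR_BGR2GRAY)
for y in (60,100,150): print(y,G[y,296:326])
for x in (345,360): print(x,G[168:194,x],G[12:36,x])
A=atz((309.5,180),P,.09);B=atz((311,25),P,.09);print("brk",A,B,(A+B)/2,np.linalg.norm(A-B),np.degrees(np.arctan2(*(B-A)[[1,0]])))
w=[atz((379,y),P,.058) for y in (80,135)];print("win",w,(w[0]+w[1])/2)
print("mark",atz((391,9),P,.094),"pointer",atz((410,77),P,.096))
print("lamp near corner",atz((391,182),P,.09),atz((471,182),P,.09))
e=[atz(q,P,.2785-.0694+.064) for q in [(298,216),(351,216)]];print("plate far edge",e)
E
python3 - <<'E'
import cv2,numpy as np
a=cv2.imread("pics/w2.png")
cv2.imwrite("pics/w2c.png",cv2.resize(a[0:290,280:500],None,fx=2,fy=2,interpolation=cv2.INTER_CUBIC))
E
```

```text
60 [157 157 157 158 157 160 157 129 103 122 127 134 143 156 147 130 127 125
 113 100 121 156 152 156 154 154 152 145 191 235]
100 [146 150 153 152 155 155 153 144  98 119 128 133 145 157 155 134 127 123
 116 100 124 162 155 152 155 153 154 154 152 141]
150 [160 160 159 157 157 157 163 149 117 118 129 137 145 158 156 136 130 129
 120 105 124 159 154 149 150 150 151 150 148 173]
345 [232 232 233 234 234 236 244 173 137 174 197 224 237 234 217 183 169 223
 233 228 229 226 226 225 226 229] [234 233 234 231 233 234 239 186 171 193 206 229 239 238 217 185 168 144
 111 133 211 240 232 231]
360 [238 239 237 237 235 235 242 189 142 171 193 219 236 237 220 186 169 224
 235 231 230 230 231 236 235 234] [241 244 246 202 143 229 250 191 170 192 204 226 237 239 223 187 169 148
 108 132 242 231 228 231]
brk [0.45270362 0.14148346 0.09      ] [0.46867056 0.27905608 0.09      ] [0.46068709 0.21026977 0.09      ] 0.13849609063966786 83.37976199238952
win [array([0.53223289, 0.23285107, 0.058     ]), array([0.52891027, 0.17914546, 0.058     ])] [0.53057158 0.20599826 0.058     ]
mark [0.54061535 0.28382176 0.094     ] pointer [0.55438431 0.22559225 0.096     ]
lamp near corner [0.53305651 0.13176032 0.09      ] [0.61269591 0.12427434 0.09      ]
plate far edge [array([0.45364986, 0.13472302, 0.2731    ]), array([0.47926269, 0.13223364, 0.2731    ])]
```

View pics/w2c.png

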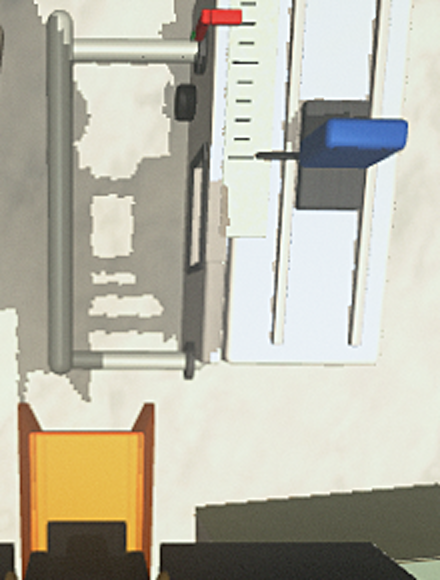

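```bash
python3 -m handwheel '[0,0,3,0,0,0,-0.3, 0,0,4,0,0,0,0, 0,0,4,0,0,0,0, 0,0,1.4,0,0,0,0, 0,0,0,0,0,0,0, 0,0,0,0,0,0,0, 0,0,0,0,0,0,0]'
python3 - <<'E'
from h import *
import pickle
P=eyes.snapshot("scene");cv2.imwrite("pics/s3.png",cv2.resize(P["color"][120:270,190:340],None,fx=4,fy=4,interpolation=2))
o=r.get_obs();print(o["ee_pos"],o["joint_vel"].round(3) if hasattr(o["joint_vel"],"round") else "")
E
```

```text
time_s: 8.15
ee_pos: [0.4617, 0.2172, 0.2798]
tcp_rot: [-3.137, 0.166, -0.0]
ft_force: [0.6, -0.2, -0.4]
grip_width: 0.0097
[0.46162965 0.21743941 0.27975122] [-0.003  0.005 -0.006 -0.003 -0.002 -0.    -0.002]
```

```bash
python3 -m handwheel '[0,0,0,-4,0,0,0, 0,0,0,-4,0,0,0, 0,0,0,-2,0,0,0, 0,0,0,-2,0,0,0, 0,0,0,-2,0,0,0, 0,0,0,-2,0,0,0, 0,0,0,0,0,0,0, 0,0,0,0,0,0,0]' && python3 -m handwheel '[0,0,0,-0.7,0,0,0, 0,0,0,-0.5,0,0,0, 0,0,0,0,0,0,0, 0,0,0,0,0,0,0]'
```

```text
time_s: 9.2
ee_pos: [0.4618, 0.2185, 0.1204]
tcp_rot: [-3.137, 0.163, -0.001]
ft_force: [1.3, 0.3, 0.1]
grip_width: 0.0097
time_s: 9.7
ee_pos: [0.4614, 0.2186, 0.1076]
tcp_rot: [-3.137, 0.162, -0.0]
ft_force: [0.2, -0.4, -1.1]
grip_width: 0.0097
```

Run:
```python
from h import *
P=eyes.snapshot("scene");cv2.imwrite("pics/s4.png",cv2.resize(P["color"][120:270,190:340],None,fx=4,fy=4,interpolation=2))
```

```text
(no output)
```

View pics/s4.png

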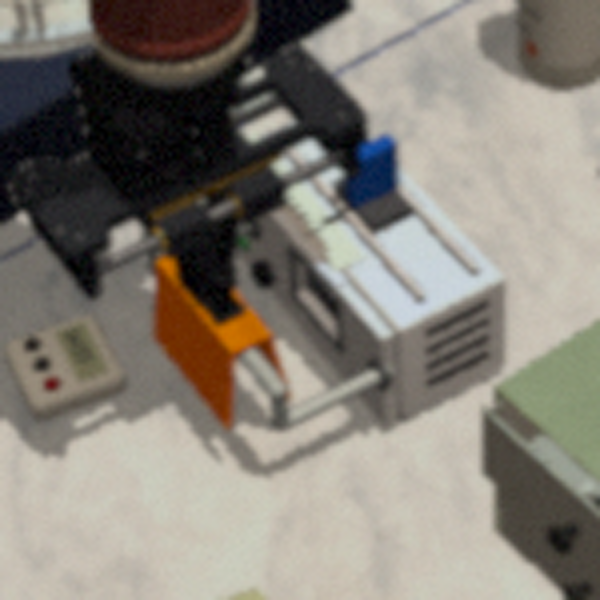

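```bash
python3 -m handwheel '[0,0,0,-0.2,0,0,0, 0,0,0,0,0,0,0]'; python3 -m handwheel '[30,0,0,0,0,0,0, 30,0,0,0,0,0,0, 50,0,0,0,0,0,0, 50,0,0,1,0,0,0, 50,0,0,3,0,0,0, 50,0,0,4,0,0,0, 50,0,0,4,0,0,0, 50,0,0,0,0,0,0]'
python3 - <<'E'
from h import *
import pickle
from scipy.spatial.transform import Rotation as R
P=eyes.snapshot("top");Q=eyes.snapshot("scene")
o=r.get_obs();M=R.from_rotvec(o["tcp_rot"]).as_matrix();print(o["time_s"],o["ee_pos"],np.degrees(np.arctan2(M[1,0],M[0,0])))
pickle.dump(P,open("t5.pkl","wb"));pickle.dump(Q,open("s5.pkl","wb"))
cv2.imwrite("pics/s5.png",np.hstack([cv2.resize(X,(400,400),interpolation=2) for X in (Q["color"][140:240,205:305],P["color"][190:290,170:270])]))
E
```

```text
time_s: 10.0
ee_pos: [0.4613, 0.2185, 0.1054]
tcp_rot: [3.137, -0.162, -0.0]
ft_force: [0.4, -0.0, -0.3]
grip_width: 0.0097
time_s: 11.0
ee_pos: [0.463, 0.2194, 0.2294]
tcp_rot: [-3.133, 0.162, -0.007]
ft_force: [-0.1, -0.0, -0.4]
grip_width: 0.0438
11.1 [0.46143285 0.21867384 0.22595755] -5.915653852747383
```

View pics/s5.png

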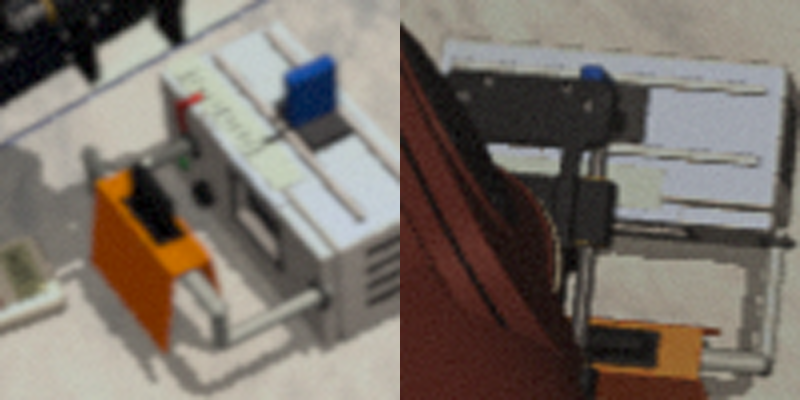

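```bash
python3 -m handwheel '[50,1.25,0,1,0,0,9, 70,1.25,0,1,0,0,9, 70,1.25,0,0,0,0,9, 70,1.25,0,0,0,0,9, 70,1.25,0,0,0,0,9, 70,1.25,0,0,0,0,9, 70,1.25,0,0,0,0,9, 70,1.25,0,0,0,0,9, 70,1.25,0,0,0,0,9, 70,1.25,0.3,0,0,0,9, 70,0,0,0,0,0,0, 70,0,0,0,0,0,0]'
python3 - <<'E'
from h import *
import pickle
from scipy.spatial.transform import Rotation as R
T=pickle.load(open("t5.pkl","rb"))
print("shield near end",atz((245,277.5),T,.1))
P=eyes.snapshot("wrist");pickle.dump(P,open("w6.pkl","wb"));cv2.imwrite("pics/w6.png",P["color"])
o=r.get_obs();M=R.from_rotvec(o["tcp_rot"]).as_matrix();print(o["time_s"],o["ee_pos"],np.degrees(np.arctan2(M[1,0],M[0,0])),"cam",ray((320,240),P)[0])
E
```

```text
time_s: 12.6
ee_pos: [0.5857, 0.2213, 0.2447]
tcp_rot: [-2.337, -2.099, 0.002]
ft_force: [-0.0, -0.4, -0.4]
grip_width: 0.0611
shield near end [0.45883492 0.16800913 0.1       ]
12.65 [0.58573806 0.22141994 0.2450559 ] 83.91569492704947 cam [0.52103263 0.22880781 0.40717477]
```

View pics/w6.png

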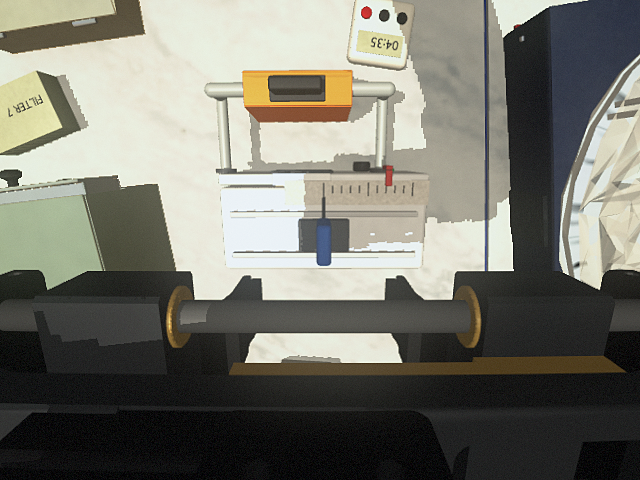

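Run:
```python
from h import *
import pickle
P=pickle.load(open("w6.pkl","rb"))
c=P["color"].astype(int)
red=(c[...,2]>150)&(c[...,1]<80)&(c[...,0]<80); red[:150]=0;red[200:]=0;red[:,:370]=0;red[:,410:]=0
q=np.argwhere(red);print("red px",q.min(0),q.max(0),q.mean(0))
blue=(c[...,0]>100)&(c[...,2]<90)&(c[...,0]-c[...,2]>60);blue[:200]=0;blue[275:]=0;blue[:,:290]=0;blue[:,350:]=0
q=np.argwhere(blue);print("blue",q.min(0),q.max(0))
for y in (186,192,200,210): print(y,c[y,312:334].sum(1)//3)
x=np.array([.9945,-.104,0]);yv=np.array([.104,.9945,0])
for n,u,z in [("mark",(389,176),.094),("mark_low",(389,183),.094),("ptr",(323,186),.096),("h far",(322.5,222),.139),("h near",(322.5,265),.139)]:
    p=atz(u,P,z);print(n,p.round(4),"along",round(p@yv,4),"across",round(p@x,4))
p=np.array(r.get_obs()["ee_pos"]);print("tcp",p@yv,p@x)
```

```text
red px [166 386] [185 391] [176.18681319 388.84615385]
blue [228 319] [265 328]
186 [173 178 182 179 173 170 172 167 171 175 155  94 127 181 173 169 169 165
 173 149  99 138]
192 [173 174 171 174 174 172 166 168 175 180 155  94 128 181 176 172 171 172
 177 149  86 125]
200 [170 172 174 174 173 173 167 177 177 154  86  62  68 133 185 174 172 173
 179 173 171 174]
210 [176 177 176 175 175 179 172 175 179 155  87  64  72 134 180 174 172 170
 171 172 171 171]
mark [0.5408 0.2851 0.094 ] along 0.3397 across 0.5082
mark_low [0.5469 0.2847 0.094 ] along 0.34 across 0.5143
ptr [0.5433 0.2262 0.096 ] along 0.2814 across 0.5167
h far [0.5677 0.2232 0.139 ] along 0.281 across 0.5414
h near [0.6025 0.2195 0.139 ] along 0.281 across 0.5764
tcp 0.281118888389914 0.559488825584141
```

```bash
python3 -m handwheel '[70,0,0,-5,0,0,0, 70,0,0,-4,0,0,0, 70,0,0,-3,0,0,0, 70,0,0,-1.5,0,0,0, 70,0,0,0,0,0,0, 0,0,0,0,0,0,0, 0,0,0,0,0,0,0, 0,0,0,0,0,0,0, 0,0,0,0,0,0,0, 0,0,0,0,0,0,0, 0,0,0,0,0,0,0, 0,0,0,0,0,0,0]'
```

```text
time_s: 14.15
ee_pos: [0.5863, 0.2214, 0.1106]
tcp_rot: [2.333, 2.104, -0.0]
ft_force: [-0.7, -0.9, 1.1]
grip_width: 0.012
```

```bash
python3 -m handwheel '[0,0.04,0.4,0,0,0,0, 0,0.08,0.8,0,0,0,0, 0,0.08,0.8,0,0,0,0, 0,0.08,0.8,0,0,0,0, 0,0.08,0.8,0,0,0,0, 0,0.08,0.8,0,0,0,0, 0,0.08,0.8,0,0,0,0, 0,0.06,0.6,0,0,0,0, 0,0,0,0,0,0,0, 0,0,0,0,0,0,0, 0,0,0,0,0,0,0, 0,0,0,0,0,0,0]'
python3 - <<'E'
from h import *
yv=np.array([.104,.9945,0]);o=r.get_obs();print(o["time_s"],np.array(o["ee_pos"])@yv,o["ft_force"])
P=eyes.snapshot("wrist");Q=eyes.snapshot("scene")
A=P["color"][0:300,150:550];B=cv2.resize(Q["color"][140:240,205:305],(400,400),interpolation=2)[:300]
cv2.imwrite("pics/w7.png",np.vstack([A,B]))
import pickle;pickle.dump(P,open("w7.pkl","wb"))
E
```

```text
time_s: 15.65
ee_pos: [0.5923, 0.2791, 0.1106]
tcp_rot: [2.333, 2.103, -0.0]
ft_force: [0.7, -5.1, 2.0]
grip_width: 0.0119
15.65 0.33916940494621395 [ 0.65026606 -5.06496757  1.95899011]
```

View pics/w7.png

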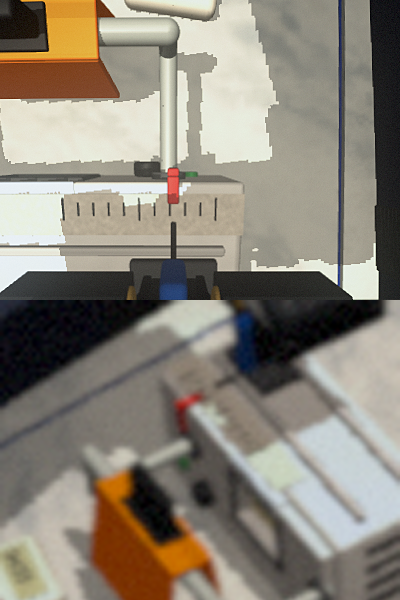

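```bash
python3 -m handwheel '[0,0,0,0,0,0,0, 0,0,0,0,0,0,0, 0,0,0,0,0,0,0, 0,0,0,0,0,0,0, 0,0,0,0,0,0,0, 0,0,0,0,0,0,0, 0,0,0,0,0,0,0, 0,0,0,0,0,0,0]'
python3 - <<'E'
from h import *
import pickle
yv=np.array([.104,.9945,0]);P=pickle.load(open("w7.pkl","rb"))
print("mark",atz((323.5,180),P,.094)@yv,"ptr",atz((323.5,225),P,.096)@yv)
print(ticket.sign_off())
E
```

```text
time_s: 16.75
ee_pos: [0.5923, 0.2791, 0.1105]
tcp_rot: [2.333, 2.103, -0.0]
ft_force: [0.6, -5.3, 1.7]
grip_width: 0.0121
mark 0.33978978254934705 ptr 0.3398266106717824
the job is handed in; nothing more can be done
None
```

The shield is hanging on the bar, let go, and the shutter is held open at the red clip. I handed the job in at 16.75 s of the 48 s allowed, with the gripper still on the handle. The hand-in gives no verdict.

- **Shield:** I lifted it by its fin, lowered it over the bar and opened the fingers. Pictures taken right after letting go and again after the pull show it hanging upright. It sits within a few mm of the middle of the bar, by one check of its near end (y = 0.168 m, which puts its centre at about 0.213 m).
- **Shutter:** I then gripped the blue handle and pulled about 58 mm. The last wrist picture puts the pointer and the clip at the same place along the slide (0.3398 m each). The wrist sensor reads about 5.3 N of spring pull, the arm is at rest and the fingers are 12 mm apart on the handle.
- **Disagreement:** my estimates of the middle of the bar ranged from y = 0.210 to 0.215 m, with one outlier of 10 mm in x from a misread lamp corner. I aimed at about (0.461, 0.213).
- **Not checked:** I saw no contact with the bystanders and planned the moves clear of them, but I did not measure their positions again at the end.

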